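# Slide the stop round the L-slot to lock the tile in

### The job

The glazing jig has a brass stop whose pin runs in an L-shaped slot. With the fingertips, push the stop along the long leg of the slot to the corner, then push it along the short leg until it is fully home at the end of the slot, in front of the test tile. Only push it, gently: do not grip it, lift it out of the slot or tip it over, and leave the tile, the jar and the rasp where they are.

Things in the scene. Friction and masses are not known exactly. Their poses are not given: they have to be found in the camera images.
- jig: the glazing jig: a grey board fixed on the bench, x from -100 to +125 mm, y from -120 to +140 mm, 30 mm thick; origin on its underside, z up. Its top has an L-shaped slot 16 mm wide, 20 mm deep, with solid end walls. Wooden rails 12 mm high round a tile pocket at x = 66 to 122 mm, y = -95 to +5 mm; nothing else fixed stands up from the board
- slide_stop: the brass stop: an upright round body, diameter 48 mm, height 24 mm, standing on the board's top; below it a steel pin, diameter 12 mm, reaches 16 mm down into the slot (2 mm play each side). 0.3 to 0.45 kg, loose, smooth and waxed, slides with 0.5 to 2 N. Origin on its axis at the underside of the round body, z up. Starts in the long leg near slot_start. Pushed low on its side it slides upright
- slot_start (a point): where the stop's origin is at the outer end of the slot's long leg, level with the board's top (jig x = -45, y = +85 mm); axes as the jig's
- slot_corner (a point): where the stop's origin is in the corner of the slot, level with the board's top (jig x = -45, y = -45 mm). The long leg runs straight from slot_start to here (130 mm, along the jig's -y) and ends in a solid wall; the inner side of the corner is rounded, radius 12 mm; axes as the jig's
- slot_end (a point): where the stop's origin is when fully home at the end of the short leg, level with the board's top (jig x = +30, y = -45 mm). The short leg runs straight from the corner to here (75 mm, along the jig's +x) and ends in a solid wall; axes as the jig's
- tile: a glazed test tile, 72 x 50 x 10 mm, lying loose in the pocket on the board, about 3 mm clear of the stop when that is home; origin at the centre of its underside
- green_jar: a jar of ceramic colour with a green label, 48 mm diameter, 58 mm high, standing loose on the board; origin at the centre of its underside
- surform: a plaster rasp with a red handle, 149 x 92 x 28 mm, lying loose on the bench to the +y side of the jig; origin at the centre of its underside
There are look-alikes about, which are no part of the job. Leave any red look-alike of the green_jar alone.

How it is judged (in metres and radians):
On the way:
1. the stop has been pushed along the long leg to the corner (within 8 mm) (horizontal distance between slide_stop and slot_corner below 0.008 m), for 0.04 s.
At the end, for the whole second after the job is handed in: the stop stands upright (within 0.08 rad) and still in the slot, its axis within 6 mm of the end of the short leg, its underside within 3 mm of the board's top; the tile lies within 8 mm, the jar (upright) and the rasp within 20 mm of where they were (horizontal distance between slide_stop and slot_end below 0.006 m and z of slide_stop in the frame of jig between 0.027 and 0.033 m and angle between slide_stop's own z axis and vertical below 0.08 rad and linear speed of slide_stop below 0.01 m/s and distance of tile from where it was at the start of the episode below 0.008 m and distance of each of green_jar, surform from where it was at the start of the episode below 0.02 m and angle between green_jar's own z axis and vertical below 0.1 rad); the robot touches nothing.
It fails at once if the fingers squeeze or shove the stop with more than 35 N (contact force between the fingers and slide_stop above 35 N).
It fails at once if the stop is lifted more than 8 mm (z of slide_stop in the frame of jig above 0.038 m).
It fails at once if the stop is tipped by more than 0.35 rad (angle between slide_stop's own z axis and vertical above 0.35 rad).
It fails at once if the tile is moved by more than 10 mm (distance of tile from where it was at the start of the episode above 0.01 m).
It fails at once if the jar or the rasp is moved by more than 25 mm (distance of any of green_jar, surform from where it was at the start of the episode above 0.025 m).
It also fails if it takes over 58 s, if anything falls off the work surface, if the arm or the gripper's body presses on something with over 40 N, if the wrist force passes 120 N, or if a joint passes its speed limit or range.

### The arm

A 6-joint arm with a two-finger parallel gripper is mounted at the origin on a cart in front of the work surface, level with it; the furniture and walls round the work are solid. World frame = base frame: x ahead of the robot, y to its left, z up, the work surface at z = 0. Lengths are in mm, angles in rad, forces in N, time in s.
With the tool pointing down it reaches from about 275 to 750 mm from the base axis. Payload 10.2 kg.
Tool frame: the origin (TCP) lies midway between the tips of the shut fingers; the grasp point (between the pads) lies 19 mm behind it (manip.hold_point_z is the z of the grasp point in the tool frame, in mm); z points along the fingers, y is the line along which they close (so a half turn about z gives the same grasp; the last joint's range is limited). The gripper opens to 85 mm and grips with 20 to 120 N. Pads are 22 mm wide; open, the fingers measure 114 mm over their backs; the gripper's body (76 mm by 85 mm) begins 54 mm behind the grasp point. The pads swing forward as they close: fully open they stand 13 mm farther back than shut.
Start: joints at [-1.54, 0.313, 1.498, -0, 1.331, -0.223], TCP at [131.806, -508.191, 192.994] pointing down, gripper open.
Joint ranges: [-2.94, 2.94], [-0.97, 2.17], [0.19, 2.56], [-1.23, 4.37], [0.02, 3.11], [-2.88, 2.88]. Speed limits (rad/s): [2.39, 2.39, 3.01, 3.14, 3.14, 3.14].

### API

Orientations are given as a unit quaternion [w, x, y, z].
In Python, from cell import manip, optics gives the robot as it stands.
- The arm moves only by the shell command python3 -m creep 'ROWS' [FORCE]. ROWS is JSON, a list of rows, each an object with "xyz": the shift along the tool's x, y, z as a fraction of full scale, a list of three; "rot": the turn, a rotation vector about the tool's x, y, z as a fraction of full scale, a list of three; "fingers": the opening, from 0 (shut) to 1 (fully open). In form: [{"xyz": [dx, dy, dz], "rot": [wx, wy, wz], "fingers": fingers}, ...]. A call has 1 to 8 rows; each row is the pose to reach, as a shift and turn from the pose commanded when the call began, along the tool's axes at that moment; what a row does not reach only later rows make up. Full scale, the value 1, is 30 cm for a shift and 90 degrees for a turn. A row lasts 1/8 s, in which the tool goes at most 62.5 mm and 10.7 degrees, less where a joint would pass 70% of its speed; a pose out of reach is approached as far as the arm can. A call with a number of a shift or a turn outside -1 to 1 is refused whole. A call with a gripper value outside its range is refused whole. The fingers move at their own pace and stop on an object; FORCE is the grip in N (left out, the last holds). Time passes only in rows, so rows that repeat a pose let the fingers close. It gives the time, the measured TCP pose, the force, the opening and the grip force at its end, in the units of the state.
- manip.get_obs(): the state, without advancing time (a new reading comes with each control period).
- optics.read_camera(name): name is "scene" or "top" or "wrist"; returns the picture (420x560x3 uint8, red, green, blue); there is no depth.
- optics.camera_model(name): a dict with "camera_matrix" (3x3 intrinsics, pixels), "dist_coeffs" ([k1, k2, p1, p2, k3] as OpenCV has them; the pictures are not rectified), "position" and "rotation" of the camera in the world; the wrist camera has in their place "mount" (4x4, takes a point from camera to tool coordinates, whose origin is the TCP and whose axes are the flange's). Camera axes: x right, y down, z forward; pixel columns grow to the right and rows downward; lengths in mm; the calibration is good to about 2 mm. A picture is of the moment at which its call begins: read the wrist's pose just before it. camera_model takes no time and is no camera call.
- manip.sign_off(): hands the job in; it is judged then, once.
The state is a dict: "time": time; "joint_positions": joint angles; "qd": joint speeds; "joint_efforts": joint torques, N m; "position": TCP position; "ee_rot": TCP orientation; "wrist_force": force on the tool from outside, world axes, zero at the start; "wrist_torque": the same for the moment, N m; "finger_gap": finger opening in mm; "grasp_force": force on a finger pad.
Only numpy, scipy, OpenCV 4.12 (cv2) and the standard library are available. Lean on these libraries where they do the work, as an engineer would, in place of code of your own. Each camera call takes 0.05 s, during which the arm holds its last target. There are 200 camera calls.

## Working session

There is one attempt and no reset: what is moved stays moved. The work goes in short steps, Python scripts to look and compute and a shell command to move; the robot and the scene stay as the last step left them, time stands still between calls to the robot, and variables do not carry over. Pictures are saved under pics/ and viewed, at most 10 in all, crops included, and the job is handed in when it is done.

```bash
mkdir -p pics; ls; python3 - <<'E'
from cell import manip, optics
import cv2,numpy as np
o=manip.get_obs(); print(o)
for n in("scene","top"):
    im=optics.read_camera(n); cv2.imwrite(f"pics/{n}0.png",im[...,::-1]); m=optics.camera_model(n);print(n,m)
print(optics.camera_model("wrist"))
E
```

```text
pics
{'time': 0.0, 'joint_positions': array([-1.54041363e+00,  3.13491106e-01,  1.49843977e+00, -5.40781263e-06,
        1.33102605e+00, -2.23410402e-01]), 'qd': array([ 0.00018874, -0.00082218,  0.00127462,  0.00057441, -0.00051987,
        0.00073808]), 'joint_efforts': array([-3.29844806e-05, -4.12260747e+01, -2.59746766e+01, -2.45810934e-04,
        4.17982505e-03, -2.35866725e-05]), 'position': array([ 131.78721623, -507.86505204,  192.41307728]), 'ee_rot': array([-6.79213754e-04,  9.91959119e-01,  1.26556869e-01,  6.31194447e-05]), 'wrist_force': array([-0.82059857, -0.28563639,  0.03947876]), 'wrist_torque': array([0.03708922, 0.02764984, 0.01908176]), 'grasp_force': 0.0, 'finger_gap': 85.30279353906204}
scene {'camera_matrix': array([[510.19627185,   0.        , 282.37571755],
       [  0.        , 510.19627185, 199.53123163],
       [  0.        ,   0.        ,   1.        ]]), 'dist_coeffs': array([-0.1868212,  0.       ,  0.       ,  0.       ,  0.       ]), 'position': array([ 66.35343458, 811.68324051, 521.54861304]), 'rotation': array([ 0.17903695, -0.27666313,  0.79759
[... 329 characters left out ...]
85.20526495]), 'rotation': array([ 0.02476303, -0.69894025,  0.71367778, -0.03915788])}
{'camera_matrix': array([[355.21955298,   0.        , 274.61066598],
       [  0.        , 355.21955298, 209.2230535 ],
       [  0.        ,   0.        ,   1.        ]]), 'dist_coeffs': array([-0.02476301,  0.        ,  0.        ,  0.        ,  0.        ]), 'mount': array([[-1.14832844e-03, -9.53703878e-01, -3.00745064e-01,
         7.49957637e+01],
       [ 9.99999328e-01, -1.04810406e-03, -4.94594184e-04,
        -5.77565429e-01],
       [ 1.56484268e-04, -3.00745430e-01,  9.53704442e-01,
        -1.81259031e+02],
       [ 0.00000000e+00,  0.00000000e+00,  0.00000000e+00,
         1.00000000e+00]])}
```

View pics/top0.png

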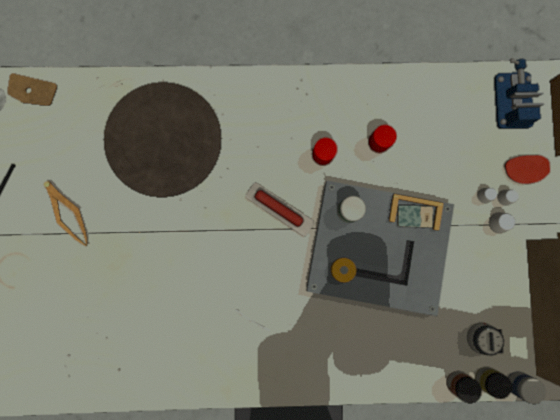

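View pics/scene0.png

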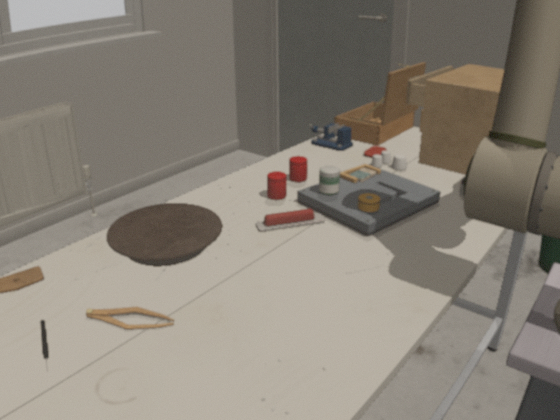

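The top view shows the jig with corners near (326,178), (453,204), (436,315) and (308,292). The brass stop is at (344,270). The slot runs right to (407,282), then up to (410,242). The tile is at (415,215) and the jar at (352,208), with the rasp at (278,208). The red jars at (325,151) and (383,138) are off the board, so they are the look-alikes. The scene view shows the jar on the board has a green label (329,181), so it's the green_jar. There is only one brass stop.

```bash
cat > h.py <<'E'
import numpy as np, cv2
from cell import manip, optics
from scipy.spatial.transform import Rotation as R
def rot(q): return R.from_quat([q[1],q[2],q[3],q[0]]).as_matrix()
def cast(name,px,z,obs=None):
    m=optics.camera_model(name)
    u=cv2.undistortPoints(np.array(px,float).reshape(-1,1,2),m["camera_matrix"],m["dist_coeffs"]).reshape(-1,2)
    d=np.c_[u,np.ones(len(u))]
    if name=="wrist":
        T=m["mount"]; Rw=rot(obs["ee_rot"]); d=d@(Rw@T[:3,:3]).T; p=Rw@T[:3,3]+obs["position"]
    else: d=d@rot(m["rotation"]).T; p=m["position"]
    return p+d*((z-p[2])/d[:,2])[:,None]
E
python3 - <<'E'
from h import *
im=cv2.imread("pics/top0.png")
hsv=cv2.cvtColor(im,cv2.COLOR_BGR2HSV)
print(im[255,380],im[290,330],im[250,300],hsv[270,336])
crop=cv2.resize(im[165:325,295:465],None,fx=3.5,fy=3.5,interpolation=cv2.INTER_CUBIC);cv2.imwrite("pics/crop0.png",crop)
P=cast("top",[[326,178],[453,204],[436,315],[308,292]],30)
print(P.round(1)); print([np.linalg.norm(P[i]-P[i-1]).round(1) for i in range(4)])
# brass: 
m=cv2.inRange(hsv,(12,120,80),(28,255,255)); m[:230]=0;m[300:]=0;m[:,:320]=0;m[:,370:]=0
c=max(cv2.findContours(m,0,2)[0],key=cv2.contourArea);e=cv2.minEnclosingCircle(c);print(e)
print(cast("top",[e[0]],54).round(1))
print("slot",cast("top",[[344,270],[407,282],[410,242]],30).round(1))
print("jar top", cast("top",[[352,208]],88).round(1))
E
```

```text
[54 54 51] [53 57 54] [136 149 145] [ 20 219 107]
[[ 728.8  -66.    30. ]
 [ 671.1 -319.5   30. ]
 [ 452.9 -273.6   30. ]
 [ 502.7  -23.5   30. ]]
[np.float64(230.1), np.float64(259.9), np.float64(223.0), np.float64(255.0)]
((343.6648254394531, 269.69781494140625), 12.105196952819824)
[[545.6 -91.7  54. ]]
slot [[ 544.1  -96.    30. ]
 [ 518.  -219.9   30. ]
 [ 596.7 -229.6   30. ]]
jar top [[ 661.7 -106.3   88. ]]
```

View pics/crop0.png

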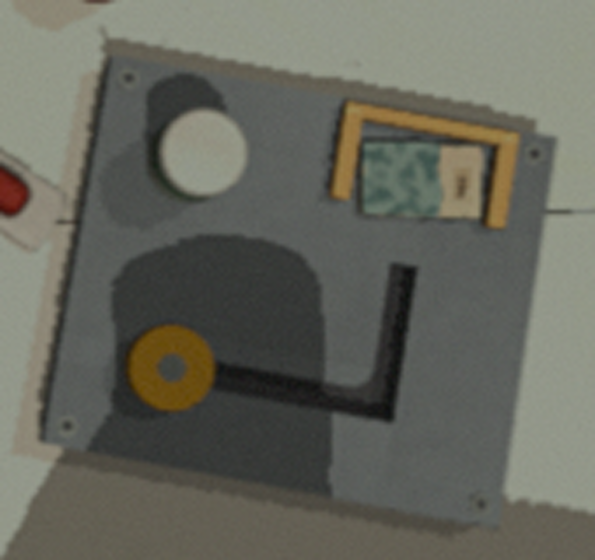

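```bash
cat >> h.py <<'E'
def fit(J,W):
    J=np.array(J,float);W=np.array(W)[:,:2];a=J-J.mean(0);b=W-W.mean(0)
    th=np.arctan2((a[:,0]*b[:,1]-a[:,1]*b[:,0]).sum(),(a*b).sum())
    c,s=np.cos(th),np.sin(th);M=np.array([[c,-s],[s,c]]);t=W.mean(0)-M@J.mean(0)
    return th,M,t,W-(J@M.T+t)
E
python3 - <<'E'
from h import *
c=np.array([[108,55],[553,135],[497,525],[42,440],[392,420],[404,265]])/3.5+[295,165]-0.36
J=[(125,140),(125,-120),(-100,-120),(-100,140),(-53,-53),(38,-45)]
th,M,t,r=fit(J,cast("top",c,30)); print(th,t,r.round(1))
for n,p in dict(start=(-45,85),corner=(-45,-45),end=(30,-45)).items(): print(n,(M@p+t).round(1))
print("stop in jig",M.T@(np.array([545.6,-91.7])-t), "jar",M.T@(np.array([661.7,-106.3])-t))
o=manip.get_obs();T=rot(o["ee_rot"]);print(T.round(3))
E
```

```text
-0.20108178006401767 [ 574.39842738 -177.42763703] [[-0.8  0.3]
 [-0.2  1.1]
 [ 1.1  0.1]
 [ 1.6 -0.6]
 [ 1.  -0.1]
 [-2.6 -0.8]]
start [547.3 -85.2]
corner [ 521.3 -212.5]
end [ 594.8 -227.5]
stop in jig [-45.34050255  78.2484249 ] jar [71.33625845 87.13118594]
[[ 0.968  0.251 -0.   ]
 [ 0.251 -0.968  0.001]
 [ 0.    -0.001 -1.   ]]
```

```bash
cat >> h.py <<'E'
TH=-0.201; JM=np.array([[np.cos(TH),-np.sin(TH)],[np.sin(TH),np.cos(TH)]]); JT=np.array([574.4,-177.4])
def rows(jx,jy,z,obs=None,pos=None):
    o=obs or manip.get_obs(); T=rot(o["ee_rot"]); w=np.r_[JM@[jx,jy]+JT,z]
    return (T.T@(w-(o["position"] if pos is None else pos))/300).round(4), w.round(1)
E
python3 - <<'E'
from h import *
for z in(330,200,40): print(rows(-45,136,z,pos=np.array([131.8,-508.2,193.])))
T=rot(manip.get_obs()["ee_rot"]); a=np.arctan2(T[1,0],T[0,0]); print((a-TH)/(np.pi/2))
E
```

```text
(array([ 1.7694, -1.1706, -0.4549]), array([557.5, -35.2, 330. ]))
(array([ 1.7693, -1.1701, -0.0216]), array([557.5, -35.2, 200. ]))
(array([ 1.7692, -1.1695,  0.5118]), array([557.5, -35.2,  40. ]))
0.289524909822641
```

```bash
python3 -m creep '[{"xyz":[0,0,-0.2],"rot":[0,0,0],"fingers":0},{"xyz":[0,0,-0.4],"rot":[0,0,0],"fingers":0},{"xyz":[0.15,-0.1,-0.4],"rot":[0,0,0.1],"fingers":0},{"xyz":[0.3,-0.2,-0.4],"rot":[0,0,0.2],"fingers":0},{"xyz":[0.45,-0.3,-0.4],"rot":[0,0,0.29],"fingers":0},{"xyz":[0.6,-0.4,-0.4],"rot":[0,0,0.29],"fingers":0},{"xyz":[0.75,-0.5,-0.4],"rot":[0,0,0.29],"fingers":0},{"xyz":[0.88,-0.58,-0.4],"rot":[0,0,0.29],"fingers":0}]'; python3 -c "
from h import *
for z in (310,200,60):print(rows(-45,136,z))
print(rot(manip.get_obs()['ee_rot']).round(3))"
```

```text
time: 1.1
position: [344.6, -271.8, 312.9]
ee_rot: [-0.0, 0.995, -0.1, -0.0]
wrist_force: [-0.2, -0.8, 0.1]
finger_gap: 0.1
grasp_force: 0.0
(array([ 0.5375, -0.9147,  0.0099]), array([557.5, -35.2, 310. ]))
(array([ 0.5376, -0.9147,  0.3765]), array([557.5, -35.2, 200. ]))
(array([ 0.5376, -0.9146,  0.8432]), array([557.5, -35.2,  60. ]))
[[ 0.98 -0.2  -0.  ]
 [-0.2  -0.98  0.  ]
 [-0.   -0.   -1.  ]]
```

```bash
python3 -m creep '[{"xyz":[0.09,-0.155,0],"rot":[0,0,0],"fingers":0},{"xyz":[0.18,-0.31,0],"rot":[0,0,0],"fingers":0},{"xyz":[0.27,-0.46,0],"rot":[0,0,0],"fingers":0},{"xyz":[0.36,-0.61,0],"rot":[0,0,0],"fingers":0},{"xyz":[0.45,-0.765,0.1],"rot":[0,0,0],"fingers":0},{"xyz":[0.5376,-0.915,0.25],"rot":[0,0,0],"fingers":0},{"xyz":[0.5376,-0.915,0.45],"rot":[0,0,0],"fingers":0},{"xyz":[0.5376,-0.915,0.5],"rot":[0,0,0],"fingers":0}]'; python3 -c "
from h import *
o=manip.get_obs();im=optics.read_camera('wrist');cv2.imwrite('pics/w1.png',im[...,::-1])
print(rows(-45,136,40,o),o['position'])
hsv=cv2.cvtColor(im,cv2.COLOR_RGB2HSV);m=cv2.inRange(hsv,(12,120,60),(28,255,255))
c=max(cv2.findContours(m,0,2)[0],key=cv2.contourArea);e=cv2.minEnclosingCircle(c);print(e);p=cast('wrist',[e[0]],54,o);print(p,JM.T@(p[0,:2]-JT))"
```

```text
time: 2.1
position: [554.9, -35.6, 158.6]
ee_rot: [-0.001, 0.995, -0.1, -0.004]
wrist_force: [0.5, 0.1, 0.5]
finger_gap: 0.0
grasp_force: 0.0
(array([ 0.011 , -0.0029,  0.3952]), array([557.5, -35.2,  40. ])) [554.91145986 -35.58553505 158.57380318]
((342.20513916015625, 188.7948760986328), 28.88771629333496)
[[545.40877378 -91.00505648  54.        ]] [-45.65624781  78.86751232]
```

View pics/w1.png

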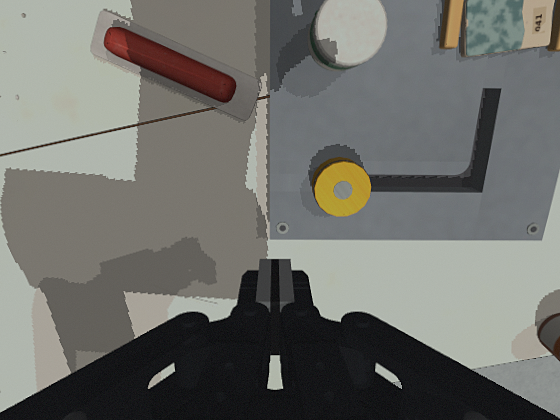

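The wrist view shows the stop at (342,189). The slot corner is near (482,192) and the slot end near (491,88). The fingertips at (274,260) are clear on the stop's +y side, and the jar (350,30) and rasp (170,65) are clear of the path. The stop position agrees with the top view to 1 mm.

```bash
python3 -m creep '[{"xyz":[0.01,-0.003,0.15],"rot":[0,0,0],"fingers":0},{"xyz":[0.01,-0.003,0.3],"rot":[0,0,0],"fingers":0},{"xyz":[0.01,-0.003,0.37],"rot":[0,0,0],"fingers":0},{"xyz":[0.01,-0.003,0.395],"rot":[0,0,0],"fingers":0},{"xyz":[0.01,-0.003,0.395],"rot":[0,0,0],"fingers":0}]'; python3 -c "
from h import *
o=manip.get_obs();print(JM.T@(o['position'][:2]-JT),o['position'][2])
im=cv2.imread('pics/w1.png')
o['position']=np.array([554.91,-35.59,158.57])
o['ee_rot']=np.array([-.001,.995,-.1,-.004]);o['ee_rot']/=np.linalg.norm(o['ee_rot'])
p=cast('wrist',[[482,192],[484,88],[500,89],[270,239],[543,239]],30,o)
print(((p[:,:2]-JT)@JM).round(1))"
```

```text
time: 2.78
position: [560.2, -36.7, 45.1]
ee_rot: [0.0, 0.995, -0.101, 0.0]
wrist_force: [-0.4, 0.4, 0.4]
finger_gap: -0.1
grasp_force: 0.0
[-42.04280396 134.98961597] 45.125772725052514
[[ -54.9  -53.3]
 [  34.7  -39.3]
 [  34.1  -53. ]
 [-100.8  139.4]
 [-101.2 -121.1]]
```

```bash
python3 -m creep '[{"xyz":[-0.01,0.01,0.015],"rot":[0,0,0],"fingers":0},{"xyz":[-0.01,0.03,0.015],"rot":[0,0,0],"fingers":0},{"xyz":[-0.01,0.05,0.015],"rot":[0,0,0],"fingers":0},{"xyz":[-0.01,0.07,0.015],"rot":[0,0,0],"fingers":0},{"xyz":[-0.01,0.095,0.015],"rot":[0,0,0],"fingers":0},{"xyz":[-0.01,0.12,0.015],"rot":[0,0,0],"fingers":0},{"xyz":[-0.01,0.145,0.015],"rot":[0,0,0],"fingers":0},{"xyz":[-0.01,0.17,0.015],"rot":[0,0,0],"fingers":0}]'; cat > look.py <<'E'
from h import *
import sys
o=manip.get_obs();print("tcp jig",(JM.T@(o['position'][:2]-JT)).round(1),o['position'][2])
for n in ('top','wrist'):
    o=manip.get_obs();im=optics.read_camera(n);cv2.imwrite(f'pics/{n}{sys.argv[1]}.png',im[...,::-1])
    hsv=cv2.cvtColor(im,cv2.COLOR_RGB2HSV);m=cv2.inRange(hsv,(17 if n=='top' else 12,150,60),(28,255,255))
    if n=='top': m[:230]=0
    c=max(cv2.findContours(m,0,2)[0],key=cv2.contourArea,default=None)
    if c is None: continue
    e=cv2.minEnclosingCircle(c);p=cast(n,[e[0]],54,o);print(n,e,(JM.T@(p[0,:2]-JT)).round(1))
E
python3 look.py 2
```

```text
time: 3.78
position: [546.5, -86.5, 40.0]
ee_rot: [-0.0, 0.995, -0.101, -0.0]
wrist_force: [-0.1, -0.3, -0.1]
finger_gap: -0.1
grasp_force: 0.0
tcp jig [-45.5  83.5] 39.99112257401593
top ((70.0, 232.5), 3.9052248001098633) [-68.5 607.3]
wrist ((282.3985595703125, 250.340576171875), 45.807655334472656) [-45.3  78.6]
```

View pics/wrist2.png

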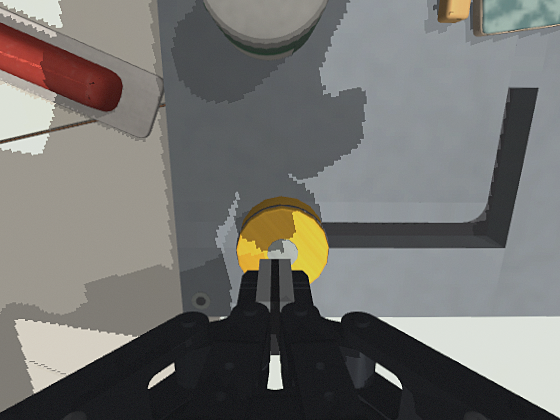

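The wrist view puts the stop around (282,245), with the fingertips (274,260) apparently over it, yet there is no contact force. I'll check the top view before going on.

```bash
python3 - <<'E'
from h import *
o=manip.get_obs();print(o['time'],o['position'],o['wrist_force'],o['joint_positions'],o['finger_gap'])
s=optics.read_camera('scene')[...,::-1];t=cv2.imread('pics/top2.png')
a=cv2.resize(s[130:250,270:460],(760,480))[:,:400+0] if 0 else cv2.resize(s[130:250,290:450],(400,300),interpolation=2)
b=cv2.resize(t[165:325,295:465],(400,376),interpolation=2)[:300+76]
c=np.zeros((376,800,3),np.uint8);c[:300,:400]=a;c[:,400:]=b;cv2.imwrite('pics/c2.png',c)
E
```

```text
3.875 [546.51546835 -86.68616983  39.98407029] [ 0.09823975  0.51720202 -0.698067  ] [-3.69024832e-01  5.38633746e-01  1.59305750e+00 -7.62714048e-05
  1.00989023e+00  1.40439257e+00] 0.04662734668464402
```

View pics/c2.png

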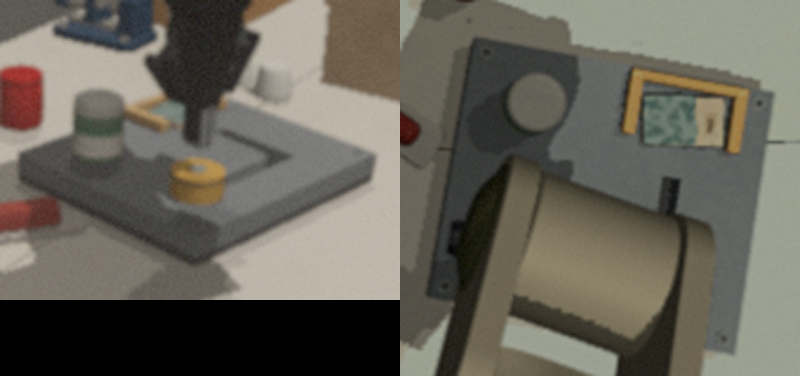

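```bash
python3 - <<'E'
from h import *
def proj(n,P,o=None):
    m=optics.camera_model(n)
    if n=="wrist": T=m['mount'];Rc=T[:3,:3];p=T[:3,3]
    else: Rc=rot(m['rotation']);p=m['position']
    r=cv2.Rodrigues(Rc.T)[0];return cv2.projectPoints(np.array(P,float),r,-Rc.T@p,m['camera_matrix'],m['dist_coeffs'])[0].reshape(-1,2).round(1)
print(proj('scene',[[546.5,-86.7,z] for z in(40,54,70,90,110)]))
stop=JM@[-45,79]+JT;print('stop top',proj('scene',[[*stop,54],[*stop,30]]))
print('stop crop centre px', 290+198*.4,130+165*.4)
print('tcp in wrist',proj('wrist',[[0,0,0],[0,0,-20],[11,0,0],[-11,0,0],[0,0,-14],[11,0,-14]]))
for z in(40,60,80): print(cast('scene',[[371,187]],z))
E
```

```text
[[367.4 203.4]
 [367.8 197.6]
 [368.2 190.9]
 [368.8 182.4]
 [369.4 173.8]]
stop top [[368.9 197. ]
 [368.2 206.9]]
stop crop centre px 369.2 196.0
tcp in wrist [[274.3 240. ]
 [274.2 255.4]
 [274.2 221.1]
 [274.3 258.2]
 [274.2 250.5]
 [274.2 230.4]]
[[ 584.49877849 -170.10909487   40.        ]]
[[ 562.97881852 -129.33263705   60.        ]]
[[541.45885854 -88.55617923  80.        ]]
```

The two cameras agree: the visible fingertips sit about 35–38 mm behind the reported TCP. In the scene view the tip is at about (371,188), which means z ≈ 75, not 40. The fingers passed above the stop without touching it. I'll back off, go lower and check again.

```bash
python3 -m creep '[{"xyz":[0,-0.08,0],"rot":[0,0,0],"fingers":0},{"xyz":[0,-0.17,0],"rot":[0,0,0],"fingers":0},{"xyz":[0,-0.17,0],"rot":[0,0,0],"fingers":0},{"xyz":[0,-0.17,0.03],"rot":[0,0,0],"fingers":0},{"xyz":[0,-0.17,0.06],"rot":[0,0,0],"fingers":0},{"xyz":[0,-0.17,0.08],"rot":[0,0,0],"fingers":0},{"xyz":[0,-0.17,0.09],"rot":[0,0,0],"fingers":0},{"xyz":[0,-0.17,0.09],"rot":[0,0,0],"fingers":0}]'; python3 - <<'E'
from h import *
o=manip.get_obs();print("tcp jig",(JM.T@(o['position'][:2]-JT)).round(1),o['position'])
s=optics.read_camera('scene')[...,::-1];w=optics.read_camera('wrist')[...,::-1]
c=np.zeros((420,800,3),np.uint8);c[:300,:400]=cv2.resize(s[130:220,310:430],(400,300),interpolation=2);c[:,400:]=w[:,80:480];cv2.imwrite('pics/c3.png',c)
E
```

```text
time: 4.92
position: [556.8, -36.1, 12.8]
ee_rot: [-0.0, 0.995, -0.101, -0.0]
wrist_force: [0.5, -0.7, 1.4]
finger_gap: 0.1
grasp_force: 0.0
tcp jig [-45.5 135. ] [556.78986721 -36.07556972  12.82102829]
```

View pics/c3.png

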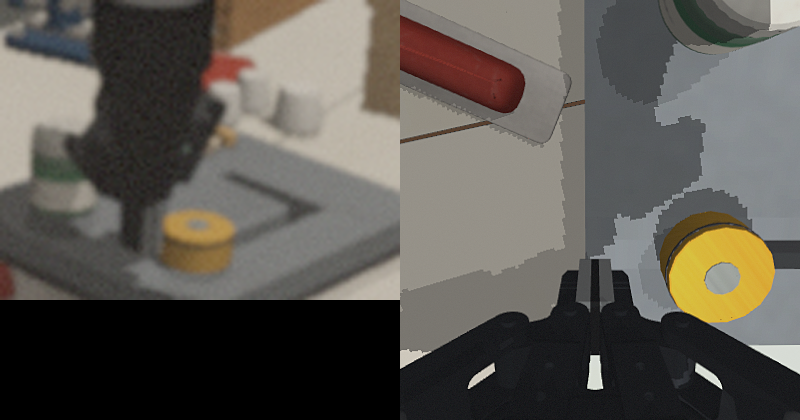

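The scene crop shows the fingertips at crop (135,250), beside the stop's +y side and below its top. The wrist crop shows a clear gap between the fingers (632) and the stop (668).

```bash
python3 - <<'E'
from h import *
m=optics.camera_model('scene');Rc=rot(m['rotation'])
P=np.array([[556.8,-36.1,z] for z in(30,36,42,48,54)])
print(cv2.projectPoints(P,cv2.Rodrigues(Rc.T)[0],-Rc.T@m['position'],m['camera_matrix'],m['dist_coeffs'])[0].reshape(-1,2).round(1), 310+138*.3,130+250*.3)
E
python3 -m creep '[{"xyz":[0,0.02,0.01],"rot":[0,0,0],"fingers":0},{"xyz":[0,0.03,0.02],"rot":[0,0,0],"fingers":0},{"xyz":[0,0.045,0.02],"rot":[0,0,0],"fingers":0},{"xyz":[0,0.06,0.02],"rot":[0,0,0],"fingers":0},{"xyz":[0,0.075,0.02],"rot":[0,0,0],"fingers":0},{"xyz":[0,0.09,0.02],"rot":[0,0,0],"fingers":0},{"xyz":[0,0.105,0.02],"rot":[0,0,0],"fingers":0},{"xyz":[0,0.12,0.02],"rot":[0,0,0],"fingers":0}]'
sed -i "s/for n in ('top','wrist')/for n in ('wrist',)/" look.py; python3 look.py 4
```

```text
[[351.  214.5]
 [351.2 212. ]
 [351.3 209.4]
 [351.5 206.9]
 [351.6 204.3]] 351.4 205.0
time: 6.02
position: [549.6, -71.5, 7.0]
ee_rot: [-0.0, 0.995, -0.101, 0.0]
wrist_force: [0.5, 1.4, 0.4]
finger_gap: -0.0
grasp_force: 0.4
tcp jig [-45.5  98.8] 7.022777417456466
wrist ((359.5, 277.1046447753906), 54.7386360168457) [-43.   62.7]
```

```bash
python3 -m creep '[{"xyz":[0,0.02,0.01],"rot":[0,0,0],"fingers":0},{"xyz":[0,0.045,0.015],"rot":[0,0,0],"fingers":0},{"xyz":[0,0.07,0.015],"rot":[0,0,0],"fingers":0},{"xyz":[0,0.095,0.015],"rot":[0,0,0],"fingers":0},{"xyz":[0,0.12,0.015],"rot":[0,0,0],"fingers":0},{"xyz":[0,0.145,0.015],"rot":[0,0,0],"fingers":0},{"xyz":[0,0.17,0.015],"rot":[0,0,0],"fingers":0},{"xyz":[0,0.19,0.015],"rot":[0,0,0],"fingers":0}]'; python3 look.py 5
```

```text
time: 7.08
position: [538.1, -127.6, 2.5]
ee_rot: [0.0, 0.995, -0.101, 0.0]
wrist_force: [0.8, 0.9, -0.2]
finger_gap: 0.1
grasp_force: 0.3
tcp jig [-45.5  41.6] 2.5131935960886613
wrist ((365.1760559082031, 283.26055908203125), 56.52393341064453) [-43.5   4.1]
```

```bash
python3 -m creep '[{"xyz":[0,0.025,0],"rot":[0,0,0],"fingers":0},{"xyz":[0,0.05,0],"rot":[0,0,0],"fingers":0},{"xyz":[0,0.075,0],"rot":[0,0,0],"fingers":0},{"xyz":[0,0.1,0],"rot":[0,0,0],"fingers":0},{"xyz":[0,0.12,0],"rot":[0,0,0],"fingers":0},{"xyz":[0,0.14,0],"rot":[0,0,0],"fingers":0},{"xyz":[0,0.15,0],"rot":[0,0,0],"fingers":0},{"xyz":[0,0.155,0],"rot":[0,0,0],"fingers":0}]'; python3 look.py 6
```

```text
time: 8.12
position: [528.9, -172.8, 2.5]
ee_rot: [-0.0, 0.995, -0.101, 0.0]
wrist_force: [0.5, 1.2, -0.2]
finger_gap: -0.1
grasp_force: 0.4
tcp jig [-45.5  -4.6] 2.4940770491770765
wrist ((365.0, 285.5), 56.376068115234375) [-44.6 -42. ]
```

```bash
python3 -m creep '[{"xyz":[0,0.003,0],"rot":[0,0,0],"fingers":0},{"xyz":[0,0.006,0],"rot":[0,0,0],"fingers":0},{"xyz":[0,0.008,0],"rot":[0,0,0],"fingers":0}]'; python3 look.py 7
```

```text
time: 8.55
position: [528.4, -175.0, 2.5]
ee_rot: [-0.0, 0.995, -0.101, -0.0]
wrist_force: [0.0, 0.7, 0.3]
finger_gap: 0.2
grasp_force: 0.4
tcp jig [-45.6  -6.8] 2.4587345641222944
wrist ((365.0, 286.0), 56.4359016418457) [-44.8 -44.2]
```

```bash
python3 -m creep '[{"xyz":[0,0.004,0],"rot":[0,0,0],"fingers":0},{"xyz":[0,0.006,0],"rot":[0,0,0],"fingers":0}]'; python3 look.py 8
```

```text
time: 8.85
position: [528.1, -176.8, 2.5]
ee_rot: [-0.0, 0.995, -0.101, 0.0]
wrist_force: [1.1, 0.9, 0.6]
finger_gap: 0.0
grasp_force: 0.4
tcp jig [-45.5  -8.7] 2.485969635574445
wrist ((364.5, 287.5), 56.1472282409668) [-45.5 -46. ]
```

View pics/wrist8.png

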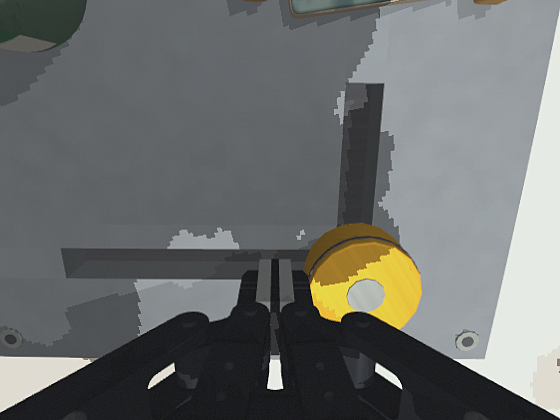

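The stop is in the corner, upright, at (366,290). The short leg runs up to (365,85) and is clear. Next I'll go round to the stop's -x side.

```bash
python3 -m creep '[{"xyz":[0,-0.04,0],"rot":[0,0,0],"fingers":0},{"xyz":[0,-0.08,0],"rot":[0,0,0],"fingers":0},{"xyz":[-0.08,-0.08,0],"rot":[0,0,0],"fingers":0},{"xyz":[-0.17,-0.08,0],"rot":[0,0,0],"fingers":0},{"xyz":[-0.17,-0.05,0],"rot":[0,0,0],"fingers":0},{"xyz":[-0.17,0.04,0],"rot":[0,0,0],"fingers":0},{"xyz":[-0.17,0.124,0],"rot":[0,0,0],"fingers":0},{"xyz":[-0.17,0.124,0],"rot":[0,0,0],"fingers":0}]'; python3 look.py 9
```

```text
time: 9.9
position: [471.2, -204.3, 2.6]
ee_rot: [0.0, 0.995, -0.102, 0.0]
wrist_force: [0.3, 0.3, 0.2]
finger_gap: -0.1
grasp_force: 0.0
tcp jig [-95.7 -47. ] 2.608012696681719
wrist ((272.48480224609375, 171.70281982421875), 63.35924530029297) [-47.2 -46.6]
```

```bash
python3 -m creep '[{"xyz":[0.02,0,0],"rot":[0,0,0],"fingers":0},{"xyz":[0.04,0,0],"rot":[0,0,0],"fingers":0},{"xyz":[0.06,0,0],"rot":[0,0,0],"fingers":0},{"xyz":[0.08,0,0],"rot":[0,0,0],"fingers":0},{"xyz":[0.1,0,0],"rot":[0,0,0],"fingers":0},{"xyz":[0.12,0,0],"rot":[0,0,0],"fingers":0},{"xyz":[0.14,0,0],"rot":[0,0,0],"fingers":0},{"xyz":[0.16,0,0],"rot":[0,0,0],"fingers":0}]'; python3 look.py 10
```

```text
time: 10.95
position: [518.0, -212.7, 2.5]
ee_rot: [-0.0, 0.995, -0.101, -0.0]
wrist_force: [-0.9, 0.1, 0.2]
finger_gap: 0.1
grasp_force: 0.4
tcp jig [-48.2 -45.8] 2.4568048071652235
wrist ((277.91571044921875, 207.0957794189453), 61.50797653198242) [-13.3 -47.4]
```

```bash
python3 -m creep '[{"xyz":[0.02,0,0],"rot":[0,0,0],"fingers":0},{"xyz":[0.04,0,0],"rot":[0,0,0],"fingers":0},{"xyz":[0.06,0,0],"rot":[0,0,0],"fingers":0},{"xyz":[0.08,0,0],"rot":[0,0,0],"fingers":0},{"xyz":[0.1,0,0],"rot":[0,0,0],"fingers":0},{"xyz":[0.11,0,0],"rot":[0,0,0],"fingers":0},{"xyz":[0.12,0,0],"rot":[0,0,0],"fingers":0},{"xyz":[0.125,0,0],"rot":[0,0,0],"fingers":0}]'; python3 look.py 11
```

```text
time: 12.0
position: [554.5, -220.2, 2.5]
ee_rot: [-0.0, 0.995, -0.101, 0.0]
wrist_force: [-0.0, -0.2, 0.5]
finger_gap: -0.1
grasp_force: 0.4
tcp jig [-10.9 -45.9] 2.5007102951022446
wrist ((278.746337890625, 207.88059997558594), 61.39212417602539) [ 23.6 -47.7]
```

```bash
python3 -m creep '[{"xyz":[0.004,0,0],"rot":[0,0,0],"fingers":0},{"xyz":[0.007,0,0],"rot":[0,0,0],"fingers":0},{"xyz":[0.01,0,0],"rot":[0,0,0],"fingers":0},{"xyz":[0.013,0,0],"rot":[0,0,0],"fingers":0}]'; python3 look.py 12;  python3 -m creep '[{"xyz":[0.003,0,0],"rot":[0,0,0],"fingers":0},{"xyz":[0.005,0,0],"rot":[0,0,0],"fingers":0},{"xyz":[0.005,0,0],"rot":[0,0,0],"fingers":0}]'; python3 look.py 13
```

```text
time: 12.55
position: [558.3, -220.9, 2.5]
ee_rot: [0.0, 0.995, -0.101, -0.0]
wrist_force: [-0.7, 0.1, 1.6]
finger_gap: -0.5
grasp_force: 0.4
tcp jig [ -7.1 -45.9] 2.5107227355449653
wrist ((278.746337890625, 207.88059997558594), 61.39212417602539) [ 27.4 -47.7]
time: 12.98
position: [559.8, -221.2, 2.5]
ee_rot: [0.0, 0.995, -0.101, 0.0]
wrist_force: [-0.1, 0.6, 0.5]
finger_gap: 0.0
grasp_force: 0.1
tcp jig [ -5.6 -45.8] 2.5024763878919094
wrist ((278.8126220703125, 207.25851440429688), 61.370914459228516) [ 29.2 -47.7]
```

```bash
python3 -m creep '[{"xyz":[0.003,0,0],"rot":[0,0,0],"fingers":0},{"xyz":[0.005,0,0],"rot":[0,0,0],"fingers":0},{"xyz":[0.005,0,0],"rot":[0,0,0],"fingers":0}]'; python3 look.py 14
```

```text
time: 13.4
position: [561.3, -221.5, 2.5]
ee_rot: [0.0, 0.995, -0.101, 0.0]
wrist_force: [-0.5, 0.5, -0.3]
finger_gap: 0.1
grasp_force: 0.1
tcp jig [ -4.1 -45.9] 2.531639490712993
wrist ((278.746337890625, 207.88059997558594), 61.39212417602539) [ 30.4 -47.7]
```

View pics/wrist14.png

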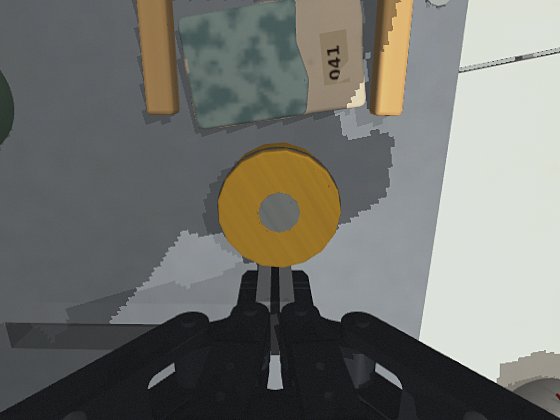

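```bash
python3 - <<'E'
from h import *
o=manip.get_obs()
f=lambda p,z:(JM.T@(cast('wrist',[p],z,o)[0,:2]-JT)).round(1)
print("tile",f((280,120),40),f((280,122),30),"stop far low",f((280,143),30),"hole ctr",f((279,212),54), "L/R",f((218,208),54),f((341,208),54))
E
python3 -m creep '[{"xyz":[0.003,0,0],"rot":[0,0,0],"fingers":0},{"xyz":[0.006,0,0],"rot":[0,0,0],"fingers":0},{"xyz":[0.006,0,0],"rot":[0,0,0],"fingers":0}]'; python3 look.py 15
```

```text
tile [ 62.3 -48.3] [ 60.9 -48.4] stop far low [ 52.1 -48.5] hole ctr [ 28.8 -47.8] L/R [ 30.5 -24.4] [ 30.4 -71.5]
time: 13.82
position: [561.8, -221.6, 2.3]
ee_rot: [-0.0, 0.995, -0.101, -0.002]
wrist_force: [-7.0, 1.8, 3.8]
finger_gap: -0.2
grasp_force: 3.5
tcp jig [ -3.5 -45.8] 2.3006899973057466
wrist ((278.8307189941406, 207.87692260742188), 61.47507858276367) [ 31.3 -47.7]
```

Contact force has risen to 7 N and the stop has stalled with the tile still clear, so it is against the end wall. I'll retreat and check.

```bash
python3 -m creep '[{"xyz":[-0.02,0,0],"rot":[0,0,0],"fingers":0},{"xyz":[-0.1,0,0],"rot":[0,0,0],"fingers":0},{"xyz":[-0.15,0,0],"rot":[0,0,0],"fingers":0},{"xyz":[-0.15,0,-0.1],"rot":[0,0,0],"fingers":0},{"xyz":[-0.15,0,-0.25],"rot":[0,0,0],"fingers":0},{"xyz":[-0.15,0,-0.45],"rot":[0,0,0],"fingers":0},{"xyz":[-0.15,0,-0.5],"rot":[0,0,0],"fingers":0},{"xyz":[-0.15,0,-0.5],"rot":[0,0,0],"fingers":0}]'; python3 look.py 16
```

```text
time: 14.88
position: [519.0, -212.9, 152.7]
ee_rot: [0.0, 0.995, -0.101, 0.001]
wrist_force: [0.1, -0.2, -0.7]
finger_gap: -0.3
grasp_force: 0.0
tcp jig [-47.2 -45.9] 152.71912564491652
wrist ((276.2628173828125, 94.82070922851562), 32.52619934082031) [ 29.8 -47.5]
```

View pics/wrist16.png

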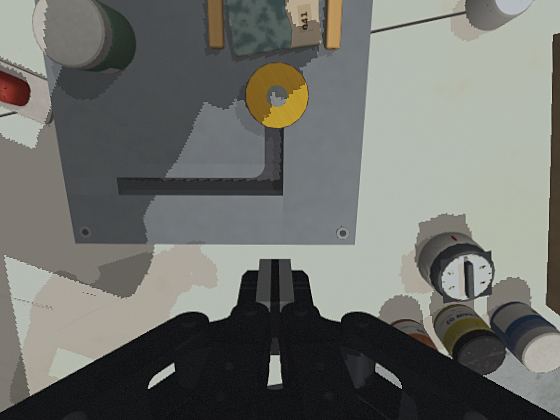

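The stop stands upright at (277,95), home in front of the tile (jig ≈ (30,-46)). The tile, jar and rasp have not moved, and the robot is clear of everything.

```bash
python3 -c "
from cell import manip
print(manip.sign_off())"
```

```text
the job is handed in; nothing more can be done
None
```

I pushed the stop to the corner and then along the short leg until it stalled at the end wall; it stands upright about 3 mm or less from its home point by camera, the tile, jar and rasp look unmoved, and the job is handed in (no verdict was returned).

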